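# Fit the camera to the slide imager's port

## Task

Pull the red dust plug out of the slide imager's camera port and leave it in the yellow tray. Then take the blue camera from its stand and fit it: tip it slightly so that one edge of its silver nose enters the port first, straighten it up, slide it fully home so that its black shoulder sits on the port, and let go. Leave everything else on the bench where it is.

Things in the scene. Friction and masses are not known exactly. Their poses are not given: they have to be found in the camera images.
- imager: slide imager, fixed: white housing 180 (x) x 190 (y) x 100 mm high, with a silver port block on top (76 x 76 mm, 45 mm high, top 145 mm above the bench), 30 mm from the housing's centre towards its front. Origin: centre of its underside; z up; its front (dark panel, red display) faces its own -x, towards the robot. Position and yaw vary.
- port (a point): centre of the mouth of the port's round bore, level with the top of the silver block, 145 mm above the bench; axes as the imager's, z up out of the bore. The bore is vertical, 31.2 mm across, 37 mm deep, sharp-edged, without a lead-in.
- plug: red dust plug, 68 mm long, 50 g, standing loose in the port (3 mm play, no catch): stem 28 mm wide, 25 mm long; flange 42 mm wide, 5 mm thick, resting on the port block; then a round grip 34 mm wide, 38 mm tall. Origin: centre of the stem's lower end, 25 mm below the port's mouth at the start; z along its axis to the grip's top, which is 68 mm from the origin.
- camera: blue camera, 103 mm tall, 0.35 kg, upright, nose down in the stand. Origin: centre of the nose's lower end; z up its axis; x, y square to the housing. Silver nose 30.0 mm wide, 35 mm long, lower edge chamfered 1.5 mm; black round shoulder 54 mm wide from z 35 to 55 mm; blue housing 58 x 58 mm from 55 to 99 mm; top plate to 103 mm. Home, its shoulder rests on the port block.
- camera_grip (a point): middle of the camera's blue housing, on its axis, 79 mm above the nose's end (24 mm below the camera's very top); axes as the camera's. Grip the housing here from above by two opposite flat sides. For the fitting a tilt of about 10 to 12 degrees lets the lower edge of the nose dip some 3 mm into the bore, the nose's end being about centred over it.
- stand: grey camera stand, fixed: block 95 x 95 mm, 45 mm high, with a round hole 38 mm across, 40 mm deep; the camera's shoulder rests on its top. Origin: centre of its underside, z up, x and y along its sides. It may stand to the left or the right of the imager; the tray is on the other side.
- tray: yellow open tray, fixed: 150 mm along its x, 120 mm along its y, 25 mm high, walls and floor about 4 mm. Origin: centre of its underside, z up.
- marker: red marker pen lying on its side, 140 mm long, 15 mm thick; origin under its middle, x along the pen. A bystander, loose: leave it alone.
- dishes: stack of three petri dishes, 90 mm across, 45 mm high; origin under its centre. A bystander, loose: leave it alone.
- bottle: amber reagent bottle, 66 mm across, 150 mm high; origin under its centre. A bystander, loose: leave it alone.
- beaker: open glass beaker, 70 mm across, 90 mm high; origin under its centre. A bystander, loose: leave it alone.
- slidebox: brown wooden slide box lying flat, 180 (x) x 100 (y) x 35 mm; origin under its centre. A bystander, loose: leave it alone.
- tipbox: orange pipette-tip box full of white tips, 120 x 85 mm, 62 mm high; origin under its centre. A bystander, loose: leave it alone.
Mind the look-alikes: they are no part of the job. Leave any green or turquoise look-alike of the camera alone. Of the things that look like the tray, the smaller one is meant.

How it is judged:
On the way, in this order (a step that is already met when the one before it is completed fails the run):
1. the dust plug lies or stands in the tray, released and at rest (x of plug in the frame of tray between -0.073 and 0.073 m and y of plug in the frame of tray between -0.058 and 0.058 m and z of plug in the frame of tray below 0.04 m and linear speed of plug below 0.03 m/s and contact force between the fingers and plug below 0.3 N), for 0.2 s.
2. with the camera tilted by more than 5.7 degrees (0.1 rad), the centre of its nose's end comes down to within 1 mm above the port's mouth or below it, centred within 5 mm: one edge is in the bore (angle between camera's own z axis and vertical between 0.1 and 0.6 rad and z of camera in the frame of port between -0.012 and 0.001 m and horizontal distance between camera and port below 0.005 m), for 0.05 s.
At the end, for the whole second after the job is handed in: The camera is fully home in the port (nose end at least 33 mm below the mouth, of 35 mm), centred within 2 mm, upright within 2 degrees, at rest and released; the dust plug is in the tray (its stem end inside the walls, lower than 40 mm above the tray's underside), at rest and released (all of step 1 and z of camera in the frame of port below -0.033 m and horizontal distance between camera and port below 0.002 m and angle between the z axis of camera and the z axis of port, either way round below 0.035 rad and linear speed of camera below 0.02 m/s); the robot touches nothing.
It fails at once if a bystander is moved by more than 20 mm (distance of any of marker, dishes, bottle, beaker, slidebox, tipbox from where it was at the start of the episode above 0.02 m).
It also fails if it takes over 72 s, if anything falls off the work surface, if the arm or the gripper's body presses on something with over 40 N, if the wrist force passes 120 N, or if a joint passes its speed limit or range.

## Robot

A 6-joint arm with a two-finger parallel gripper is mounted at the origin on the work surface. World frame = base frame: x ahead of the robot, y to its left, z up, the work surface at z = 0. Lengths are in m, angles in rad, forces in N, time in s.
With the tool pointing down it reaches from about 0.325 to 0.9 m from the base axis. Payload 6.1 kg.
Tool frame: the origin (TCP) lies midway between the tips of the shut fingers; the grasp point (between the pads) lies 19 mm behind it; z points along the fingers, y is the line along which they close (so a half turn about z gives the same grasp; the last joint's range is limited). The gripper opens to 85 mm and grips with 20 to 120 N. Pads are 22 mm wide; open, the fingers measure 114 mm over their backs; the gripper's body (76 mm by 85 mm) begins 54 mm behind the grasp point. The pads swing forward as they close: fully open they stand 13 mm farther back than shut.
Start: joints at [-1.403, 0.22, 1.526, -0, 1.395, -0.126], TCP at [0.181, -0.598, 0.202] pointing down, gripper open.
Joint ranges: [-2.98, 2.98], [-0.91, 2.08], [0.09, 2.57], [-1.24, 4.39], [0.2, 2.65], [-2.68, 2.68]. Speed limits (rad/s): [2.57, 2.57, 3.01, 3.14, 3.14, 3.14].

## Interface

Orientations are given as [roll, pitch, yaw] about the fixed x, y, z axes, in that order (R = Rz(yaw) Ry(pitch) Rx(roll)).
In Python, from plant import movep, move_l, set_joints, gripper_to, hold, inverse_kinematics, observe, get_image, get_calibration, Unreachable, job_done gives the robot as it stands. Calls block until the motion is done:
- movep(position, orientation): joint-space move of the TCP to a pose.
- move_l(position, feed=0.15, rotation=None, max_force=None): straight line of the TCP; rotation=None keeps the orientation; feed is the mean speed in m/s. With max_force (N) it stops when the force on the tool has changed by that much, and returns True; else False.
- set_joints(angles): joint-space move.
- gripper_to(opening, f_grip=None): finger opening in m; f_grip is the grip in N (None keeps the last); returns when the fingers have stopped.
- hold(seconds).
- inverse_kinematics(position, orientation): joint angles nearest the present ones, or None.
- observe(): the state.
- get_image(name): name is "side" or "top"; returns (picture, depth): 420x560x3 uint8, red, green, blue; 420x560 float32, m along the optical axis (not along the pixel's ray), 0 where there is no reading.
- get_calibration(name): a dict with "intrinsics" (3x3 intrinsics, pixels), "dist_coeffs" ([k1, k2, p1, p2, k3] as OpenCV has them; the pictures are not rectified), "world_from_camera" (4x4, takes a point from camera to world coordinates). Camera axes: x right, y down, z forward; pixel columns grow to the right and rows downward; lengths in m; the calibration is good to about 2 mm. A picture is of the moment at which its call begins. get_calibration takes no time and is no camera call.
A pose or a line that the arm cannot do raises Unreachable and nothing moves.
- job_done(): hands the job in; it is judged then, once.
The state is a dict: "time_s": time; "q": joint angles; "joint_velocities": joint speeds; "joint_torque": joint torques, N m; "eef_pos": TCP position; "tcp_rot": TCP orientation; "ft_force": force on the tool from outside, world axes, zero at the start; "torque": the same for the moment, N m; "opening": finger opening in m; "grasp_force": force on a finger pad.
Only numpy, scipy, OpenCV 4.12 (cv2) and the standard library are available. Lean on these libraries where they do the work, as an engineer would, in place of code of your own. Each camera call takes 0.05 s, during which the arm holds its last target. There are 200 camera calls.

## Working session

There is one attempt and no reset: what is moved stays moved. The work goes in short steps, each a Python script; the robot and the scene stay as the last script left them, time stands still between calls to the robot, and variables do not carry over. Pictures are saved under pics/ and viewed, at most 10 in all, crops included, and the job is handed in when it is done.

```bash
mkdir -p pics; ls
python3 - <<'E'
from plant import *
import cv2,numpy as np
np.set_printoptions(precision=4,suppress=True)
for n in("top","side"):
    im,d=get_image(n); cv2.imwrite(f"pics/{n}0.png",im[...,::-1]); np.savez(f"{n}0.npz",im=im,d=d)
    c=get_calibration(n); print(n,c["intrinsics"],c["dist_coeffs"]);print(c["world_from_camera"],(d>0).mean())
print(observe())
E
```

```text
pics
top [[499.0782   0.     282.8298]
 [  0.     499.0782 212.3333]
 [  0.       0.       1.    ]] [-0.0257  0.      0.      0.      0.    ]
[[-0.0223 -0.9828  0.1834  0.1803]
 [-0.9995  0.018  -0.0247  0.021 ]
 [ 0.021  -0.1839 -0.9827  1.5788]
 [ 0.      0.      0.      1.    ]] 0.9960969387755102
side [[471.3448   0.     271.0927]
 [  0.     471.3448 206.8654]
 [  0.       0.       1.    ]] [0.0442 0.     0.     0.     0.    ]
[[ 0.9348 -0.2014  0.2925  0.0143]
 [-0.3551 -0.5247  0.7737 -1.1704]
 [-0.0024 -0.8271 -0.562   0.9736]
 [ 0.      0.      0.      1.    ]] 0.9856802721088436
{'time_s': 0.1, 'q': array([-1.4031,  0.2211,  1.5275,  0.    ,  1.3947, -0.1261]), 'joint_velocities': array([-0.001 , -0.002 , -0.0033, -0.0015,  0.0002,  0.0012]), 'joint_torque': array([  0.0007, -49.8244, -39.0547,  -0.0002,   0.0057,  -0.    ]), 'eef_pos': array([ 0.1809, -0.5976,  0.2013]), 'tcp_rot': array([-3.1399, -0.0002,  0.2938]), 'ft_force': array([ 0.8641, -0.3472, -0.4047]), 'torque': array([0.0212, 0.0452, 0.0508]), 'grasp_force': 0.0, 'opening': 0.08554625905538354}
```

View pics/top0.png

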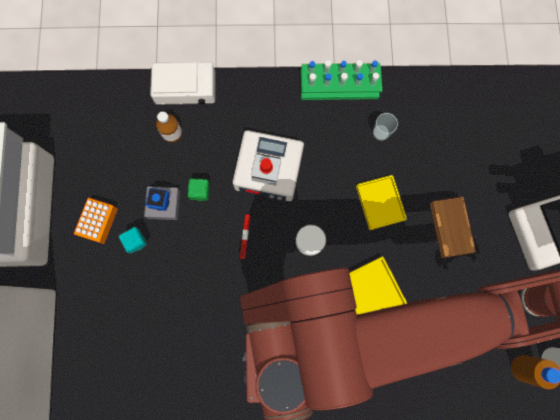

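View pics/side0.png

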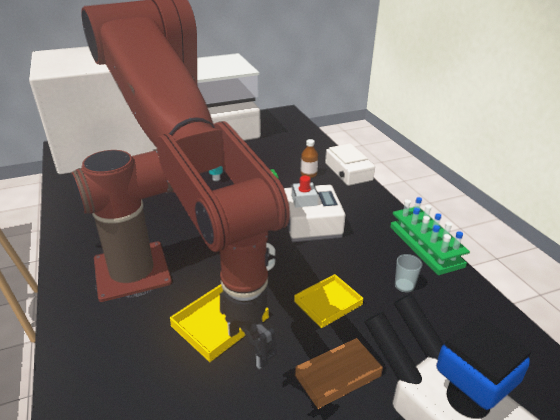

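Top view: imager (268,165) with the plug (266,167). Camera candidates are blue (158,198) on the grey stand, green (198,189) and turquoise (132,240); only the blue one fits. Tray candidates are (382,203) and a partly hidden, bigger-looking one at (375,290). I'll measure both and confirm in an enlarged crop.

```bash
cat > h.py <<'E'
from plant import *
import cv2,numpy as np
from scipy.spatial.transform import Rotation as R
np.set_printoptions(precision=4,suppress=True)
def rays(n,uv):
    c=get_calibration(n);T=c["world_from_camera"]
    p=cv2.undistortPoints(np.float64(uv).reshape(-1,1,2),c["intrinsics"],c["dist_coeffs"])[:,0]
    return T[:3,3],np.c_[p,np.ones(len(p))]@T[:3,:3].T
def plane(n,uv,z):
    o,r=rays(n,uv); return o+r*((z-o[2])/r[:,2])[:,None]
def cloud(n,d):
    v,u=np.mgrid[:420,:560]; o,r=rays(n,np.c_[u.ravel(),v.ravel()])
    return (o+r*d.reshape(-1,1)).reshape(420,560,3)
def rect(P):
    (c,s,a)=cv2.minAreaRect(np.float32(P[:,:2])*1000); return np.array(c)/1000,np.array(s),a
E
python3 - <<'E'
from h import *
f=np.load("top0.npz");im,d=f["im"],f["d"];P=cloud("top",d);Z=P[...,2]
hsv=cv2.cvtColor(im,cv2.COLOR_RGB2HSV);H,S,V=cv2.split(hsv)
def box(m,b):
    o=np.zeros_like(m);x0,y0,x1,y1=b;o[y0:y1,x0:x1]=m[y0:y1,x0:x1];return o
def rep(name,m,z):
    v,u=np.nonzero(m);Q=plane("top",np.c_[u,v],z)
    print(name,m.sum(),"mean",Q.mean(0),"rect",*rect(Q),"zmed",np.median(Z[m]),"cloudmean",P[m].mean(0))
sat=(S>110)&(V>50)
red=((H<8)|(H>172))&sat
rep("plugtop",box(red&(Z>.178),(240,145,300,190)),.188)
rep("blocktop",box((Z>.138)&(Z<.152),(225,125,310,205)),.145)
rep("housing+",box((Z>.09),(225,125,310,205)),.1)
rep("housing top",box((Z>.09)&(Z<.11),(225,125,310,205)),.1)
cam=(135,170,182,225)
rep("camtop",box(Z>.100,cam),.113)
rep("camblue",box((H>100)&(H<130)&sat&(Z>.1),cam),.109)
rep("stand",box((Z>.035)&(Z<.055),cam),.045)
yel=(H>22)&(H<35)&sat
rep("trayA rim",box(yel&(Z>.018),(350,170,412,235)),.025)
rep("trayA",box(yel,(350,170,412,235)),.004)
rep("trayB",box(yel,(345,250,412,320)),.004)
rep("marker",box(red&(Z<.04),(230,205,260,265)),.015)
rep("dishes",box((Z>.035),(290,220,332,262)),.045)
rep("green",box((Z>.03),(185,175,212,203)),.113)
rep("turq",box((Z>.03),(116,225,150,255)),.113)
rep("bottle",box((Z>.1),(150,105,185,145)),.15)
a=cv2.resize(im[160:260,110:220],None,fx=4,fy=4,interpolation=2);b=cv2.resize(im[165:245,350:420],(350,400),interpolation=2)
cv2.imwrite("pics/crop1.png",np.hstack([a,b])[...,::-1])
E
```

```text
plugtop 110 mean [0.5841 0.033  0.188 ] rect [0.5843 0.0329] [31.7441 32.9331] 89.05035400390625 zmed 0.18784971355868507 cloudmean [0.5841 0.033  0.1879]
blocktop 483 mean [0.5818 0.0334 0.145 ] rect [0.584  0.0336] [75.8867 78.3384] 77.32398223876953 zmed 0.14520123489655568 cloudmean [0.5818 0.0334 0.1451]
housing+ 3442 mean [0.6111 0.0271 0.1   ] rect [0.6088 0.0349] [230.1924 251.0232] 89.1489486694336 zmed 0.10150734633927805 cloudmean [0.6038 0.0269 0.1249]
housing top 2685 mean [0.6155 0.0252 0.1   ] rect [0.61   0.0273] [188.8437 182.2211] 77.2817153930664 zmed 0.10024156472128531 cloudmean [0.6154 0.0252 0.1001]
camtop 372 mean [0.5041 0.3618 0.113 ] rect [0.5059 0.3687] [105.5388 147.5145] 88.10353088378906 zmed 0.11290634714169989 cloudmean [0.4924 0.3497 0.1636]
camblue 198 mean [0.5009 0.3598 0.109 ] rect [0.5046 0.3616] [58.0326 58.3978] 80.03968811035156 zmed 0.11218573181760516 cloudmean [0.4986 0.3574 0.1191]
stand 483 mean [0.4972 0.3535 0.045 ] rect [0.506  0.3628] [94.8961 97.4364] 86.52072143554688 zmed 0.04517241824989826 cloudmean [0.4972 0.3534 0.0451]
trayA 
[... 575 characters left out ...]
2.52799987792969 zmed 0.012369274002546504 cloudmean [0.3984 0.1045 0.0108]
dishes 663 mean [ 0.3795 -0.1007  0.045 ] rect [ 0.3825 -0.1114] [ 90.4129 111.971 ] 13.764549255371094 zmed 0.04457885645183368 cloudmean [ 0.3774 -0.0993  0.0608]
green 429 mean [0.5289 0.2381 0.113 ] rect [0.528 0.238] [62.7937 67.128 ] 85.69778442382812 zmed 0.10182691306531111 cloudmean [0.5309 0.2394 0.1042]
turq 469 mean [0.379  0.4285 0.113 ] rect [0.3813 0.4247] [69.0484 88.306 ] 20.838050842285156 zmed 0.10150573483255299 cloudmean [0.3797 0.4303 0.1063]
bottle 286 mean [0.731  0.3321 0.15  ] rect [0.7127 0.3284] [103.8269  65.4442] 26.42658805847168 zmed 0.11739277067745213 cloudmean [0.7315 0.3321 0.1494]
```

View pics/crop1.png

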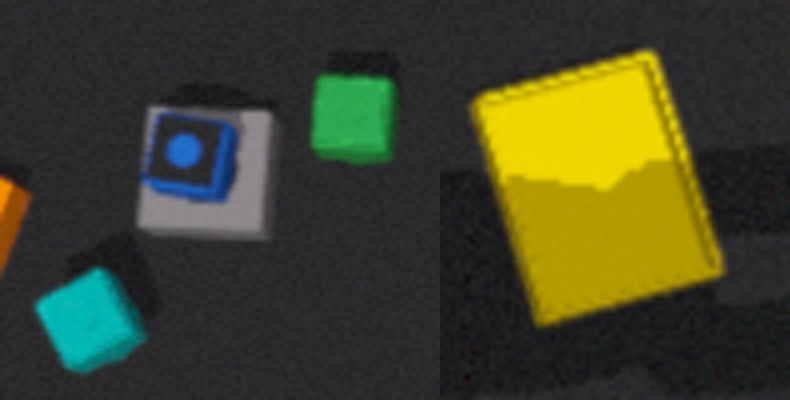

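Crop: blue camera with black top plate on the grey stand at (158,198), between green and turquoise decoys (both off the stand). The tray at (382,203) measures 151 x 123 mm, so it is the smaller one meant (the other is at least 161 mm both ways). All sizes and heights match, so I'll move the plug now.

```bash
cat > s1.py <<'E'
from h import *
f=np.load("side0.npz");im,d=f["im"],f["d"];P=cloud("side",d);hsv=cv2.cvtColor(im,cv2.COLOR_RGB2HSV);H,S,V=cv2.split(hsv)
m=((H<8)|(H>172))&(S>120)&(P[...,2]>.184)&(P[...,2]<.192);m[:,:290]=0;m[:,325:]=0;m[:160]=0;m[210:]=0
v,u=np.nonzero(m);Q=plane("side",np.c_[u,v],.188);print("side plug",m.sum(),Q.mean(0),rect(Q))
px,py=.5841,.0330; y1=np.arctan2(py,px)+np.pi/2; tx,ty=.4992,-.3324; y2=np.arctan2(ty,tx)+np.pi/2
gripper_to(.06,30)
movep([px,py,.25],[np.pi,0,y1])
print(move_l([px,py,.153],.12,max_force=15))
gripper_to(.02,30);o=observe();print(o["opening"],o["grasp_force"],o["eef_pos"],o["ft_force"],o["time_s"])
move_l([px,py,.25],.12)
print(observe()["opening"])
movep([tx,ty,.16],[np.pi,0,y2])
print("touch",move_l([tx,ty,.036],.1,max_force=6),observe()["eef_pos"])
gripper_to(.07)
move_l([tx,ty,.2],.2);o=observe();print(o["time_s"],o["opening"])
for n in("top","side"):
    im,d=get_image(n); cv2.imwrite(f"pics/{n}1.png",im[...,::-1]); np.savez(f"{n}1.npz",im=im,d=d)
E
python3 s1.py
```

```text
side plug 54 [0.5865 0.0281 0.188 ] (array([0.5853, 0.0277]), array([36.4716, 33.8964]), 41.994842529296875)
False
0.03127666644964557 29.594224232132547 [0.585  0.033  0.1543] [-0.0764 -0.459   4.5222] 4.4583
0.03136706702465899
touch True [ 0.4985 -0.3319  0.038 ]
9.4167 0.0699385152903365
```

View pics/side1.png

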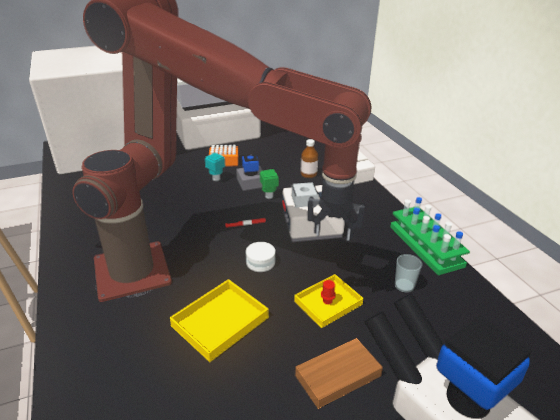

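View pics/top1.png

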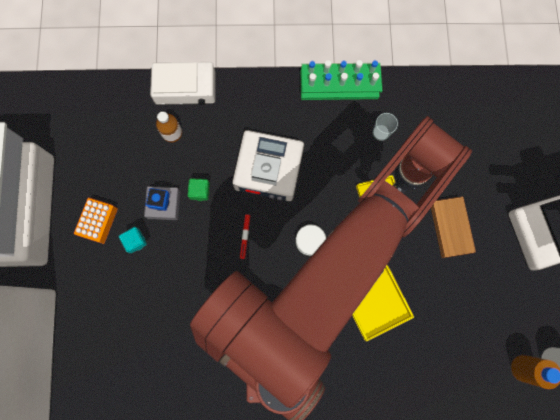

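Plug stands in the right tray, at side (328,292). The open bore shows at top (266,168) and side (305,190). Next I'll measure the bore and camera in both views.

Run:
```python
from h import *
out=[]
for n,(bx,by),cb in(("top",(266,168),(135,170,182,225)),("side",(303,188),(235,140,268,200))):
    f=np.load(n+"1.npz");im,d=f["im"],f["d"];P=cloud(n,d);Z=P[...,2];H,S,V=cv2.split(cv2.cvtColor(im,cv2.COLOR_RGB2HSV))
    c=im[by-24:by+24,bx-24:bx+24];out.append(cv2.resize(c,(384,384),interpolation=cv2.INTER_NEAREST))
    # bore: depth points clearly below mouth, inside block neighbourhood, ray-cast onto mouth plane
    v,u=np.nonzero(np.ones((420,560)));Q=plane(n,np.c_[u,v],.145).reshape(420,560,3)
    near=np.hypot(Q[...,0]-.584,Q[...,1]-.031)<.026
    m=near&(Z<.138);q=Q[m][:,:2]
    print(n,"bore px",m.sum(),q.mean(0) if len(q) else 0,cv2.minEnclosingCircle(np.float32(q)*1000),"eqdia",np.sqrt(4*m.sum()/near.sum())*26)
    bt=(Z>.141)&(Z<.149)&(np.hypot(Q[...,0]-.584,Q[...,1]-.031)<.06);print(" block",rect(Q[bt]))
    x0,y0,x1,y1=cb;k=np.zeros_like(near);k[y0:y1,x0:x1]=1
    for z,lo,hi in((.113,.1095,.118),(.045,.038,.052)):
        mm=k&(Z>lo)&(Z<hi);w=plane(n,np.argwhere(mm)[:,::-1],z);print(" cam/stand",z,mm.sum(),w.mean(0),rect(w))
cv2.imwrite("pics/bore.png",np.hstack(out)[...,::-1])
```

```text
top bore px 76 [0.5841 0.0337] ((582.1215209960938, 35.08421325683594), 16.462047576904297) eqdia 29.762276516561627
 block (array([0.5846, 0.0335]), array([75.8562, 77.0727]), 77.26222229003906)
 cam/stand 0.113 238 [0.5051 0.362  0.113 ] (array([0.505 , 0.3624]), array([54.0875, 56.8983]), 81.10078430175781)
 cam/stand 0.045 455 [0.4977 0.3531 0.045 ] (array([0.5061, 0.3631]), array([94.8289, 97.0506]), 85.7160873413086)
side bore px 20 [0.5854 0.0282] ((586.8512573242188, 28.383516311645508), 13.983197212219238) eqdia 22.80350850198276
 block (array([0.5858, 0.0272]), array([87.1565, 77.8738]), 76.75776672363281)
 cam/stand 0.113 90 [0.5087 0.3585 0.113 ] (array([0.5099, 0.3578]), array([58.2814, 53.3917]), 71.9075927734375)
 cam/stand 0.045 241 [0.4983 0.3593 0.045 ] (array([0.515 , 0.4067]), array([380.6465,  98.5612]), 77.9576644897461)
```

View pics/bore.png

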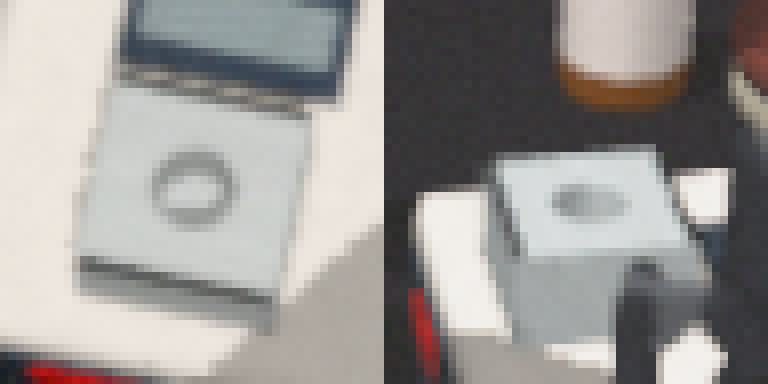

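```bash
cat > s2.py <<'E'
from h import *
import json
c=np.array([.5065,.3603]);port=np.array([.585,.031,.145]);yaw=1.405
movep([*c,.25],[np.pi,0,yaw]);gripper_to(.085,60)
print("hit",move_l([*c,.064],.12,max_force=12));hold(.1)
gripper_to(.04,60);hold(.2);o=observe();print(o["opening"],o["grasp_force"],o["eef_pos"],o["tcp_rot"],o["ft_force"])
R0=R.from_euler("xyz",o["tcp_rot"]);p0=o["eef_pos"]
# nose end in the tool frame: on the closing plane (y=0); x from the image estimate; z from the known height 0.010
off=R0.inv().apply(np.r_[c,.010]-p0);off[1]=0;print("off",off)
json.dump(off.tolist(),open("off.json","w"))
move_l([*p0[:2],p0[2]+.175],.12);o=observe();print(o["opening"],o["ft_force"],o["time_s"])
ax=np.array([np.cos(yaw),np.sin(yaw),0])
Rt=R.from_rotvec(ax*np.deg2rad(11))*R.from_euler("xyz",[np.pi,0,yaw])
tgt=port+[0,0,.035]-Rt.apply(off)
print(Rt.as_euler("xyz"),Rt.apply([0,0,-1]),inverse_kinematics(tgt,Rt.as_euler("xyz")))
movep(tgt,Rt.as_euler("xyz"));hold(.2);o=observe()
print("nose",o["eef_pos"]+R.from_euler("xyz",o["tcp_rot"]).apply(off),o["ft_force"],o["torque"],o["time_s"])
for n in("top","side"):
    im,d=get_image(n); cv2.imwrite(f"pics/{n}2.png",im[...,::-1]); np.savez(f"{n}2.npz",im=im,d=d)
cr=[cv2.resize(cv2.imread("pics/side2.png")[110:230,240:380],(560,480),interpolation=2)]
cv2.imwrite("pics/crop2.png",np.hstack(cr))
E
python3 s2.py
```

```text
hit False
0.05642927833575508 64.91254448890686 [0.5072 0.3606 0.0648] [ 3.1403 -0.0008  1.405 ] [1.5106 0.2566 5.7038]
off [-0.0004  0.      0.0548]
0.05626915190021677 [-0.8847 -0.2405 -2.8872] 16.275
[-2.9496  0.      1.405 ] [ 0.1882 -0.0315  0.9816] [-0.0911  0.2986  1.3864  0.0143  1.648   0.0744]
nose [0.5849 0.0325 0.1802] [ 0.0949  0.449  -3.5088] [-0.082  -0.188  -0.0383] 17.7833
```

View pics/crop2.png

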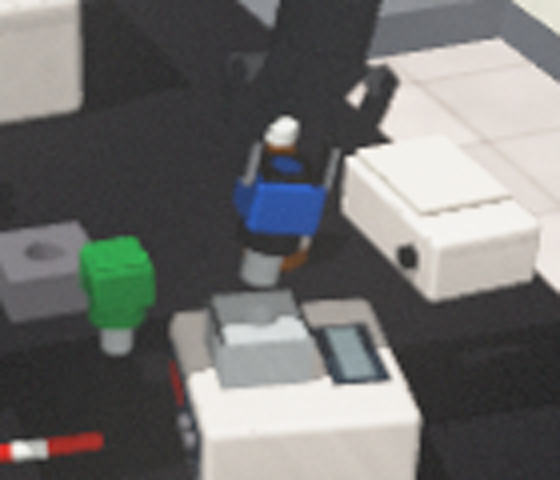

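The camera is held and leaning toward +x, so its +x edge is lowest (nose end near full-image pixel (305,180)), above the clear bore. I'll compare the predicted nose against the seen one to get the camera-to-robot offset.

Run:
```python
from h import *
c=get_calibration("side");T=np.linalg.inv(c["world_from_camera"])
def proj(X):
    X=np.atleast_2d(X);return cv2.projectPoints(X,cv2.Rodrigues(T[:3,:3])[0],T[:3,3],c["intrinsics"],c["dist_coeffs"])[0][:,0]
N=np.array([.5849,.0325,.1802]);ax=np.array([.1882,-.0315,.9816])
im=np.load("side2.npz")["im"];d=np.load("side2.npz")["d"];P=cloud("side",d);S=cv2.cvtColor(im,cv2.COLOR_RGB2HSV)[...,1]
print("pred axis",proj([N,N+ax*.035,N+ax*.103]))
e=np.cross(ax,c["world_from_camera"][:3,2]);e/=np.linalg.norm(e)
for h in(.008,.016,.024):print("pred edges",h,proj([N+ax*h+e*.015,N+ax*h-e*.015]))
g=cv2.cvtColor(im,cv2.COLOR_RGB2GRAY)
for r in range(168,186):print(r,g[r,296:318])
print("mouth pred",proj([[.585,.031,.145]]))
```

```text
pred axis [[304.1346 179.4597]
 [306.5346 170.1102]
 [311.372  151.2763]]
pred edges 0.008 [[300.1907 176.3491]
 [309.1659 178.336 ]]
pred edges 0.016 [[300.7248 174.2176]
 [309.7247 176.2097]]
pred edges 0.024 [[301.2619 172.0743]
 [310.2866 174.0717]]
168 [57 57 57 46 48 47 49 55 55 59 59 62 64 64 65 66 63 66 67 76 85 76]
169 [ 57  52  52  50  48  49  50  51  49  47  49  53  52  53  55  50  53  52
  52  95 124  91]
170 [ 58  59  59  52  54  46  47  51  51  51  50  50  52  55  53  54  49  50
  57 110 139  96]
171 [ 56  56  60  57  55  53  52  51  52  51  52  49  53  52  54  48  52  50
  67 112 120  74]
172 [57 58 55 57 64 86 93 60 50 51 51 54 53 54 53 52 51 51 69 93 87 57]
173 [ 57  56  57  57  63 102 124 122 116  92  68  60  54  51  53  48  55  62
  72  76  65  53]
174 [ 59  58  57  56  75 108 136 143 142 135 129 127 123 119  99  71  74  73
  74  73  67  53]
175 [ 58  57  58  58  80 114 138 144 148 151 150 147 143 133 108  80  78  74
  74  68  58  52]
176 [ 57  57  56  58  89 128 138 146 147 149 150 145 143 124  93  79  79  72
  66  58  56  57]
177 [ 57  57  56  61  97 131 143 146 149 148 149 143 139 116  73  65  68  62
  60  57  58  59]
178 [ 57  57  59  69 103 136 142 148 150 149 147 143 133 102  60  61  61  61
  60  57  59  60]
179 [ 58  54  57  60  90 123 145 148 149 149 147 143 128  91  59  59  57  56
  57  62  60  59]
180 [ 58  58  59  54  65  92 119 139 146 149 148 142 119  75  60  57  57  58
  56  59  58  58]
181 [ 60  55  58  58  57  57  75  93 104 108 108 101  85  62  57  61  57  58
  61  60  59  58]
182 [60 61 60 57 57 58 57 59 66 74 73 80 86 85 82 90 86 56 61 59 59 60]
183 [ 83  91  99  98 107 117 119 115 120 120 122 121 123 124 123 125 114  70
  59  60  61  60]
184 [125 129 133 129 134 135 138 137 135 137 136 138 136 135 134 136 123  78
  57  60  58  58]
185 [136 138 137 137 138 136 137 140 138 136 137 138 136 135 136 136 130 103
  56  75  91  98]
mouth pred [[303.9513 188.8084]]
```

```bash
cat >> h.py <<'E'
import json,os
YAW=1.405;AX=np.array([np.cos(YAW),np.sin(YAW),0]);L=np.array([np.sin(YAW),-np.cos(YAW),0]);PORT=np.array([.5855,.031,.145])
OFF=np.array(json.load(open("off.json"))) if os.path.exists("off.json") else None
def rt(deg): return R.from_rotvec(AX*np.deg2rad(deg))*R.from_euler("xyz",[np.pi,0,YAW])
def nose():
    o=observe();return o["eef_pos"]+R.from_euler("xyz",o["tcp_rot"]).apply(OFF)-PORT
def go(n,deg,feed=.03,mf=None):   # n: nose end relative to port
    r=rt(deg);return move_l(PORT+n-r.apply(OFF),feed,r.as_euler("xyz"),mf)
def st(s):
    o=observe();n=nose();a=R.from_euler("xyz",o["tcp_rot"]).apply([0,0,-1])
    print(s,"L,T,z mm",1e3*np.array([n@L,n@AX,n[2]]),"F",o["ft_force"],"tilt",np.degrees(np.arccos(a[2])),"t",o["time_s"],"op",o["opening"])
def LT(l,t,z): return (l*L+t*AX+np.array([0,0,z]))/1e3
E
cat > s3.py <<'E'
from h import *
st("start")
go(LT(-1.5,0,12),11,.05);hold(.2);st("above")
print(go(LT(-1.5,0,-.5),11,.015,7));st("down")
E
python3 s3.py
```

```text
start L,T,z mm [-0.7389  0.9199 35.1396] F [-0.0606  0.1656 -2.3585] tilt 10.98901574273642 t 17.8833 op 0.0561057423308566
above L,T,z mm [-1.1715 -0.005  12.4588] F [ 0.2705 -0.3936 -2.6084] tilt 10.953889708234376 t 18.6917 op 0.056495469305981635
False
down L,T,z mm [-1.6048 -0.1138 -0.2491] F [-1.6699 -2.0656  0.0493] tilt 11.009522311399781 t 19.675 op 0.05629804125452513
```

The lower edge is in the bore. Now I'll probe the walls to centre it.

```bash
cat > s4.py <<'E'
from h import *
n0=nose();l0=n0@L*1e3
hold(.2);st("rest")
print(go(LT(-1.5,3,-.3),11,.008,5));n1=nose();st("T+")
go(LT(-1.5,0,-.3),11,.02);hold(.1);st("mid")
print(go(LT(-1.5,-3,-.3),11,.008,5));n2=nose();st("T-")
t=(n1+n2)@AX/2*1e3;print("t mid",t)
go(LT(-1.5,t,-.3),11,.02);hold(.1);st("c")
print(go(LT(3,t,-.3),11,.008,5));st("L+")
E
python3 s4.py
```

```text
rest L,T,z mm [-1.6055 -0.0773 -0.3225] F [-1.7538 -1.5229  0.1418] tilt 11.009316300724795 t 19.875 op 0.05615349170395322
False
T+ L,T,z mm [-1.5004  1.9617 -0.083 ] F [-3.8201 -4.1913  1.8935] tilt 11.006023525275877 t 20.4 op 0.05622815023111669
mid L,T,z mm [-1.409   0.1692 -0.388 ] F [-1.3291 -2.0971 -0.512 ] tilt 10.990351540367854 t 20.8 op 0.056294889984381494
False
T- L,T,z mm [-1.459  -2.8318 -0.5049] F [-0.6515 -0.7515 -3.01  ] tilt 10.99815624773847 t 21.325 op 0.05654487552528543
t mid -0.4350178572170726
c L,T,z mm [-1.4509 -0.4442 -0.2819] F [-0.7384 -0.1731 -3.3817] tilt 10.993392500442807 t 21.7 op 0.05623492801245377
True
L+ L,T,z mm [-0.3473 -1.1569 -1.4808] F [ 0.6347 -1.0302 -1.3016] tilt 11.296065347423674 t 22.15 op 0.05625246132770223
```

```bash
cat > s5.py <<'E'
from h import *
hold(.2);st("rest")
go(LT(-1,-1.3,-.6),11,.02);hold(.15);st("c")
print(go(LT(-1,-6,-.6),11,.01,4));st("T-");hold(.15);st("T- held")
go(LT(-1,-1.3,-.6),11,.02);hold(.15);st("c")
print(go(LT(-1,3,-.6),11,.01,4));st("T+");hold(.15);st("T+ held")
go(LT(-1,-1.3,-.6),11,.02);hold(.15);st("c")
print(go(LT(3,-1.3,-.6),11,.008,4));st("L+");hold(.15);st("L+ held")
E
python3 s5.py
```

```text
rest L,T,z mm [-1.0196 -1.2787 -2.4887] F [-0.1311 -1.0529 -1.0121] tilt 11.384691087903164 t 22.35 op 0.05625291466315875
c L,T,z mm [-1.1903 -1.1606 -0.7523] F [-0.1718 -0.0541 -2.4928] tilt 11.021241776538982 t 22.75 op 0.056831653688603906
False
T- L,T,z mm [-0.9838 -5.5545 -0.5727] F [-1.0093  2.3009 -2.798 ] tilt 10.993898549444069 t 23.3667 op 0.05646472835415152
T- held L,T,z mm [-0.9992 -5.6637 -0.588 ] F [ 0.2869  3.28   -3.2627] tilt 10.99547086196868 t 23.5167 op 0.056185498358788194
c L,T,z mm [-0.9859 -1.586  -0.6233] F [-0.7292 -0.0762 -1.9907] tilt 11.001995482928058 t 24.05 op 0.056266561034856534
True
T+ L,T,z mm [-1.1043  0.1276 -0.9429] F [-0.1108 -4.2337  2.9395] tilt 11.033670590653655 t 24.4417 op 0.05645552139705591
T+ held L,T,z mm [-1.1762  0.0591 -1.2073] F [ 1.3208 -2.6731  4.7358] tilt 11.056015013347533 t 24.5917 op 0.05605000143577615
c L,T,z mm [-1.4921 -1.1213 -1.2264] F [-0.0004 -0.4064 -1.5379] tilt 11.07090723308277 t 25.0333 op 0.05650028210257721
True
L+ L,T,z mm [-0.2534 -1.5872 -2.1267] F [ 0.1322  0.096  -3.0232] tilt 11.287323884748478 t 25.4333 op 0.05648134936499686
L+ held L,T,z mm [-0.8882 -1.7418 -3.1353] F [ 0.247  -0.4993 -2.561 ] tilt 11.372448795920608 t 25.5833 op 0.05620252111860306
```

```bash
cat > s6.py <<'E'
from h import *
go(LT(-1.6,-2.5,-.6),11,.02);hold(.15);st("c")
for k in (1,2):
    b=go(LT(-1.2+.5*k,-2.5,-.6),11,.01,5);hold(.1);st(f"L {b}")
go(LT(-1.4,-2.5,-.8),11,.02)
print(go(LT(-1.4,-2.5,-1.5),5,.01,12));hold(.1);st("5deg")
print(go(LT(-1.4,-2.5,-2),0,.01,12));hold(.15);st("0deg")
E
python3 s6.py
```

```text
c L,T,z mm [-1.74   -2.422  -0.6547] F [ 0.4382  0.077  -3.1875] tilt 11.01216207477761 t 26.0083 op 0.056523335315172174
L False L,T,z mm [-0.6956 -2.4879 -0.6481] F [-0.0048 -0.1985 -2.3882] tilt 11.005105891766558 t 26.3583 op 0.0560524717516271
L False L,T,z mm [-0.2017 -2.4868 -0.6003] F [ 0.2223 -0.454  -3.2428] tilt 11.000749848190393 t 26.7083 op 0.05601327843661069
False
5deg L,T,z mm [-1.2138 -2.5286 -1.5264] F [ 0.0821 -1.2426 -2.446 ] tilt 5.0104278943134535 t 27.775 op 0.05625264287702714
False
0deg L,T,z mm [-0.9667 -2.5163 -1.6458] F [ 1.8799 -0.7993 -1.019 ] tilt 0.02071326901107489 t 28.55 op 0.0562359738820134
```

```bash
cat > s7.py <<'E'
from h import *
l,t,z=-.5,-2.5,-2.
for i in range(14):
    b=go(LT(l,t,z-3),0,.02,12);hold(.1);n=nose();o=observe();F=o["ft_force"]
    st(f"{b} cmd {l:.2f} {t:.2f}")
    a,c=n@L*1e3,n@AX*1e3; z=n[2]*1e3
    if z<-7: break
    # move the command with the lateral contact force
    l+=np.clip(.12*(F@L),-.5,.5);t+=np.clip(.12*(F@AX),-.5,.5)
    if b: z+=.5;go(LT(l,t,z),0,.02)
    if z<-6 or observe()["time_s"]>38:break
E
python3 s7.py
```

```text
False cmd -0.50 -2.50 L,T,z mm [-0.6302 -2.4922 -5.6064] F [ 2.623  -0.4728 -4.2723] tilt 0.033502104824455786 t 28.9583 op 0.05614179067366445
False cmd -0.18 -2.50 L,T,z mm [-0.5002 -2.5082 -8.8472] F [ 1.1362 -1.0268 -2.9392] tilt 0.040984412652826444 t 29.3917 op 0.05620194758688313
```

It's in the bore and sliding. Going home now.

```bash
cat > s8.py <<'E'
from h import *
l,t,z=-.1,-2.55,-9.
while z>-34 and observe()["time_s"]<50:
    b=go(LT(l,t,max(z-7,-37)),0,.03,20);hold(.1);n=nose();F=observe()["ft_force"];z=n[2]*1e3
    st(f"{b} cmd {l:.2f} {t:.2f}")
    l+=np.clip(.1*(F@L),-.4,.4);t+=np.clip(.1*(F@AX),-.4,.4)
    if b: break
E
python3 s8.py
```

```text
False cmd -0.10 -2.55 L,T,z mm [ -0.3376  -2.5651 -16.1348] F [-0.1007 -0.2636 -2.7708] tilt 0.03367015776760906 t 29.8917 op 0.05657765982871132
False cmd -0.11 -2.58 L,T,z mm [ -0.2771  -2.5913 -23.2274] F [-0.125   0.8912 -3.239 ] tilt 0.024488701009228373 t 30.3833 op 0.05613980718016316
False cmd -0.13 -2.49 L,T,z mm [ -0.265   -2.5101 -30.3028] F [ 0.0915 -0.8517 -3.5301] tilt 0.020492208026297802 t 30.8667 op 0.056043657072482225
True cmd -0.11 -2.57 L,T,z mm [  0.5431  -2.5139 -35.0102] F [-0.8259 -0.5635  5.5499] tilt 0.08951717137477304 t 31.2417 op 0.05609668919352187
```

Shoulder contact at 35.0 mm depth. Release, retreat, check.

```bash
cat > s9.py <<'E'
from h import *
gripper_to(.085);hold(.3);p=observe()["eef_pos"]
move_l([*p[:2],.3],.12);movep([.42,.2,.35],[np.pi,0,YAW]);hold(.3);o=observe();print(o["time_s"],o["ft_force"])
im,d=get_image("side");im2,_=get_image("top")
cv2.imwrite("pics/end.png",np.hstack([cv2.resize(im[130:330,240:400],(400,500),interpolation=2),cv2.resize(im2[100:260,210:338],(400,500),interpolation=2)])[...,::-1])
P=cloud("side",d);S=P[165-30:210,280:330];k=(S[...,2]>.2)&(S[...,2]<.225);print("top plate z",np.median(S[k][:,2]),k.sum(),S[k].mean(0))
E
python3 s9.py
```

```text
34.4917 [ 0.4887  0.8248 -0.3685]
top plate z 0.211564350940473 215 [0.5825 0.0224 0.2104]
```

View pics/end.png

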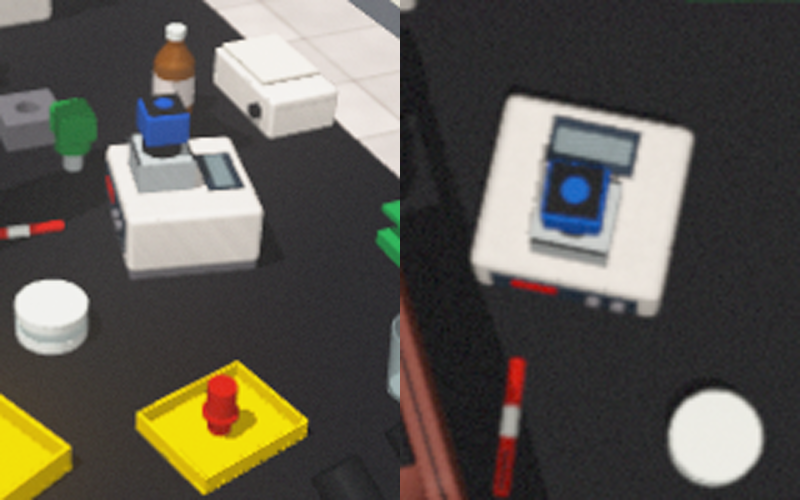

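The camera sits upright with its shoulder on the port block (left panel (163,145)). The plug stands in the small tray (left (220,405)), and the marker, dishes and bottle in view have not moved. The top plate measures about 0.212 m (expected 0.213).

```bash
python3 -c "
from plant import *
print(job_done())"
```

```text
the job is handed in; nothing more can be done
None
```

The dust plug is in the small yellow tray, the camera was tipped in and is fully home and released in the port, and the job was handed in; the call returned no verdict.

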